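# Hold the small iron foot level over the shoemaker's bench stand

### The job

Take the smallest of the three iron shoemaker's feet from the rack: pinch it across the narrow waist right at its balance point, lift it off level and carry it to the bench stand, disturbing nothing else on the bench. Finish while still holding it, level and steady, about 3 cm clear above the stand's square post, with its socket straight over the post and turned square to it, so that it would drop on if it were lowered; do not set it down or let go.

Things in the scene. Friction and masses are not known exactly. Their poses are not given: they have to be found in the camera images.
- foot_small: Smallest of three dark cast-iron feet: a flat sole-shaped plate (165 mm long; the others 200, 235) on a 36 mm square boss under the heel, 48 mm tall, with a 20 mm square hole open below. 0.7 to 0.9 kg. Origin: centre of the boss's underside (socket mouth); x to the toe, z up. Plate 9 mm thick, top 57 mm over the origin, from 32 mm behind it (heel) to 133 ahead (toe); 50 wide at heel, 58 at ball.
- balance (a point): The small foot's balance point: on its centre line in the waist, 32 mm toeward of the socket axis (64 mm from the heel end, 18 mm short of mid-length), at half the plate's thickness, 52.5 mm above the socket mouth. The waist is 38 mm wide, its sides straight and parallel from 10 to 50 mm ahead of the socket axis. Held elsewhere along its length the foot is out of balance. Axes as the foot's.
- stand: Fixed cast-iron bench stand: a 110 mm square bolted flange, a round column with a 58 mm round shoulder at 104 to 114 mm, and on top a square steel post. Origin: centre of the flange's underside on the bench; x and y along the sides of flange and post alike (both turned the same way), z up.
- post_top (a point): Centre of the flat top of the stand's square post, 150 mm above the bench. The post is 17 mm square and rises 36 mm above the shoulder. The foot's square socket goes on it in any of its four quarter turns. Axes as the stand's.
- rack: Fixed plywood rack, 250 x 420 mm. Origin: centre of its underside; y along its length, z up. Board 12 mm thick; 42 mm high end cheeks; a batten along y at x = 25 mm, 18 wide, top 60 mm up. Three loose feet stand 130 mm apart in any order, toes to +x: boss on the board near x = -70 mm, forefoot on the batten, plate level, its top 69 mm above the bench; 48 mm free under the waist.
- foot_mid: The middle iron foot, 200 mm long, waist 45 mm wide, same origin and height as the small one. To be left on the rack.
- foot_large: The largest iron foot, 235 mm long, waist 54 mm wide, same origin and height as the small one. To be left on the rack.
- hammer: Loose shoemaker's hammer, 260 mm long, 40 mm high, left, on the robot's side. Origin under its middle. Bystander.
- wooden_last: Loose wooden shoe last, 262 mm long, 104 mm high, beyond the rack. Origin under its middle. Bystander.
- nail_tray: Loose metal tray of two compartments, 110 x 160 x 35 mm, on the right. Origin centre of its underside. Bystander.
- pincers: Loose lasting pincers lying flat, 180 mm long, 16 mm high, on the robot's side. Origin under its middle. Bystander.
- polish_tin: Loose round tin, 72 mm across, 26 mm high, beyond the stand. Origin centre of its underside. Bystander.
- mug: White mug, 80 mm across, 92 mm high, on the left. Origin centre of its underside. Bystander.
Things that resemble listed ones, but are neither listed nor needed, are in the scene too. What is shaped like the stand but purple is not meant.

How it is judged:
By the outcome, as a careful person would: the job done as asked, in the order asked, and still so for the second after the job is handed in, while the arm keeps its last pose, push and grip.
It also fails if it takes over 38 s, if anything falls off the work surface, if the arm or the gripper's body presses on something with over 40 N, if the wrist force passes 120 N, or if a joint passes its speed limit or range.

### The arm

A 6-joint arm with a two-finger parallel gripper is mounted at the origin on the work surface. World frame = base frame: x ahead of the robot, y to its left, z up, the work surface at z = 0. Lengths are in m, angles in rad, forces in N, time in s.
With the tool pointing down it reaches from about 0.225 to 0.875 m from the base axis. Payload 3.4 kg.
Tool frame: the origin (TCP) lies on the centre line of the jaws, within the pads' length; the fingertips stand 17 mm ahead of it and the grasp point (between the pads) lies 2 mm behind it (nose_length is the distance from the TCP to the fingertips, in m); z points along the fingers, y is the line along which they close (so a half turn about z gives the same grasp; the last joint's range is limited). The gripper opens to 85 mm and grips with 20 to 120 N. Pads are 22 mm wide; open, the fingers measure 114 mm over their backs; the gripper's body (76 mm by 85 mm) begins 54 mm behind the grasp point. The pads swing forward as they close: fully open they stand 13 mm farther back than shut.
Start: joints at [-1.363, 0.276, 1.505, -0, 1.361, -0.121], TCP at [0.186, -0.544, 0.248] pointing down, gripper open.
Joint ranges: [-2.89, 2.89], [-0.75, 2.08], [0.22, 2.7], [-1.18, 4.32], [0.11, 2.71], [-2.7, 2.7]. Speed limits (rad/s): [2.57, 2.57, 3.14, 3.14, 3.14, 3.14].

### API

Orientations are given as a unit quaternion [w, x, y, z].
In Python, from rig import get_state, get_image, sign_off, find_in, place_of, nose_length gives the robot as it stands.
- The arm moves only by the tool apply_moves, never from a script. Its argument "deltas" is one flat list of numbers, 5 for each row, row after row: the finger opening in mm, from 0 to 85.4, then the shift along the tool's x, y, z in mm, then the turn about the tool's z in degrees. A call has 1 to 12 rows; each row is the pose to reach, as a shift and turn from the pose commanded when the call began, along the tool's axes at that moment; what a row does not reach only later rows make up. A row lasts 1/12 s, in which the tool goes at most 41.7 mm and 7.16 degrees, less where a joint would pass 70% of its speed; a pose out of reach is approached as far as the arm can. A call with a gripper value outside its range is refused whole. The fingers move at their own pace and stop on an object; "squeeze" is the grip in N (left out, the last holds). Time passes only in rows, so rows that repeat a pose let the fingers close. It gives the time, the measured TCP pose, the force, the opening and the grip force at its end, in the units of the state.
- get_state(): the state, without advancing time (a new reading comes with each control period).
- get_image(name): name is "scene" or "top" or "wrist"; returns a dict with "frame" (400x640x3 uint8, red, green, blue), "K" (3x3 intrinsics, pixels), "position" and "orientation" of the camera in the world. Camera axes: x right, y down, z forward; pixel columns grow to the right and rows downward; lengths in m; the calibration is good to about 2 mm. A picture is of the moment at which its call begins. There is no depth.
- sign_off(): hands the job in; it is judged then, once.
Trained networks look in a picture, given as the dict that the camera call returned (one of the last four; its "shot" number tells which), for a name from the list of things; names that differ only in an ending like _2 or _b are one class to them, and where a whole thing is asked for, a point or a joint stands for the part that bears it (a point fixed in the world has none). Each returns a list of dicts, best first, with "score" (0 to 1); they miss things now and then, are a little off and sometimes report something else, mostly with a low value. They report only what shows in the picture. A call takes as long as a camera call. They do not tell look-alikes from the thing itself.
- find_in(query, picture): "point" ([column, row] in pixels, amid what is visible of it).
- place_of(query, picture): "point" ([column, row] in pixels: a listed point, or the origin of a listed thing).
The state is a dict: "clock": time; "qpos": joint angles; "qd": joint speeds; "effort": joint torques, N m; "position": TCP position; "ee_rot": TCP orientation; "contact_force": force on the tool from outside, world axes, zero at the start; "moment": the same for the moment, N m; "width": finger opening in m; "gripper_force": force on a finger pad.
Only numpy, scipy, OpenCV 4.12 (cv2) and the standard library are available. Lean on these libraries where they do the work, as an engineer would, in place of code of your own. Each camera call takes 0.05 s, during which the arm holds its last target. There are 200 camera calls.

## Working session

There is one attempt and no reset: what is moved stays moved. The work goes in short steps, Python scripts to look and compute and a tool call to move; the robot and the scene stay as the last step left them, time stands still between calls to the robot, and variables do not carry over. Pictures are saved under pics/ and viewed, at most 10 in all, crops included, and the job is handed in when it is done.

Besides the shell and the picture viewer there is one more tool, called after "Request:" as name(argument=value, ...), one argument or row to a line, values as JSON. apply_moves: Moves the arm, as the interface text tells. Its arguments: {"type":"object","properties":{"deltas":{"type":"array"},"squeeze":{"type":"number"}},"required":["deltas"]}

```bash
mkdir -p pics; cat > h.py <<'E'
import numpy as np, cv2
from scipy.spatial.transform import Rotation as R
from rig import *
def rot(q): return R.from_quat([q[1],q[2],q[3],q[0]]).as_matrix()
def ray(p,px):
    d=np.linalg.inv(p["K"])@[px[0],px[1],1.]; return rot(p["orientation"])@d
def atz(p,px,z):
    d=ray(p,px); o=np.array(p["position"]); return o+d*(z-o[2])/d[2]
def proj(p,X):
    c=rot(p["orientation"]).T@(np.array(X)-p["position"]); u=p["K"]@c; return u[:2]/u[2]
def save(p,n): cv2.imwrite(n,p["frame"][:,:,::-1])
E
python3 - <<'E'
from h import *
for n in ("top","scene"):
    p=get_image(n); save(p,f"pics/{n}.png"); print(n,np.round(p["position"],3))
    for q,z in (("foot_small",.012),("balance",.0645),("foot_mid",.012),("foot_large",.012),("stand",0),("post_top",.15),("rack",0)):
        for r in place_of(q,p)[:4]: print(q,np.round(r["point"],1),round(r["score"],2),np.round(atz(p,r["point"],z),3))
s=get_state(); print(s["position"],np.round(rot(s["ee_rot"]),3).tolist(),s["clock"],nose_length)
E
```

```text
top [0.39  0.038 1.579]
foot_small [232.1 212.9] 0.79 [0.472 0.308 0.012]
balance [236.  206.4] 0.67 [0.491 0.286 0.064]
foot_mid [305.9 230.4] 0.89 [0.406 0.047 0.012]
foot_large [268.4 227.3] 0.89 [0.419 0.18  0.012]
stand [397.5 191. ] 0.78 [ 0.543 -0.285  0.   ]
stand [434.2 279.2] 0.75 [ 0.226 -0.407  0.   ]
stand [409.1 185.6] 0.71 [ 0.562 -0.327  0.   ]
post_top [474.  231.5] 0.67 [ 0.393 -0.5    0.15 ]
post_top [411.9 185.9] 0.64 [ 0.545 -0.302  0.15 ]
post_top [442.7 284.7] 0.62 [ 0.224 -0.391  0.15 ]
rack [274.2 207.9] 0.94 [0.488 0.16  0.   ]
rack [234.8 206.9] 0.51 [0.494 0.301 0.   ]
scene [1.538 0.185 0.803]
foot_small [405.6 227.3] 0.79 [0.45  0.314 0.012]
foot_small [246.1 268.7] 0.66 [ 0.741 -0.158  0.012]
balance [402.7 221.2] 0.63 [0.49  0.297 0.064]
foot_mid [329.9 210.3] 0.84 [0.394 0.044 0.012]
foot_mid [487.6 228.8] 0.62 [0.41  0.59  0.012]
foot_large [370.2 216.3] 0.92 [0.406 0.191 0.012]
stand [229.4 179. ] 0.9 [ 0.221 -0.406  0.   ]
stand [230.3 232.9] 0.74 [ 0.57  -0.272  0.   ]
post_top [222.8 191.9] 0.9 [ 0.55  -0.286  0.15 ]
post_top [227.7 148. ] 0.8 [ 0.234 -0.389  0.15 ]
rack [361.2 232.8] 0.72 [0.492 0.166 0.   ]
[ 0.18568619 -0.54423251  0.2483871 ] [[0.946, 0.323, 0.0], [0.323, -0.946, -0.0], [0.0, 0.0, -1.0]] 0.8 0.017
```

View pics/top.png

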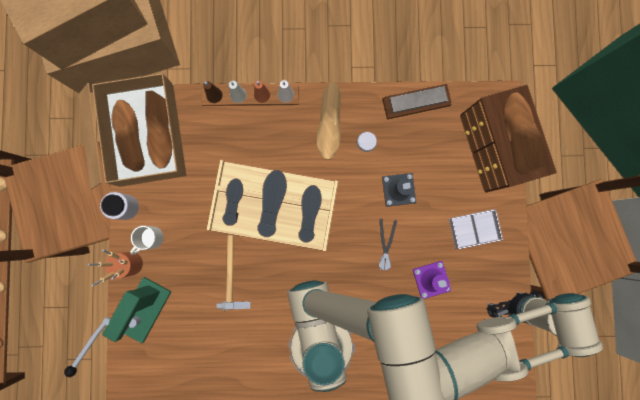

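View pics/scene.png

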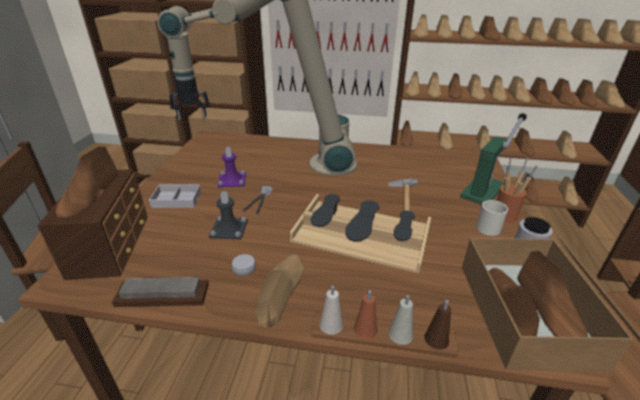

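The top view shows three candidates for the small foot: dark plates at (233,203), (271,203) and (312,213). The leftmost is clearly the shortest. The stand candidates are dark (400,189) and purple (433,280), and the dark one is meant. I'll check this in a crop and with outline lengths.

```bash
python3 - <<'E'
from h import *
p=get_image("top"); f=p["frame"]
cv2.imwrite("pics/crop.png",cv2.resize(f[150:260,200:430,::-1],None,fx=3.4,fy=3.4,interpolation=cv2.INTER_CUBIC))
m=(f.max(2)<85).astype(np.uint8); m[:160]=0;m[255:]=0;m[:,:212]=0;m[:,335:]=0
n,l,s,c=cv2.connectedComponentsWithStats(m)
for i in range(1,n):
    if s[i,4]<100: continue
    P=np.array([atz(p,(x,y),.069)[:2] for y,x in np.argwhere(l==i)])
    ce=P.mean(0); w,v=np.linalg.eigh(np.cov(P.T)); d=v[:,1]*np.sign(v[0,1]); t=(P-ce)@d
    print(c[i].round(1),s[i,4],ce.round(3),"yaw",np.degrees(np.arctan2(d[1],d[0])).round(1),"len",np.ptp(t).round(3),"bal",(ce+d*(t.min()+.064)).round(3))
E
```

```text
[271.2 200.4] 636 [0.51  0.165] yaw -8.4 len 0.185 bal [0.494 0.167]
[232.6 201.9] 478 [0.507 0.297] yaw -9.1 len 0.15 bal [0.497 0.298]
[308.7 214.8] 574 [0.459 0.037] yaw -7.6 len 0.184 bal [0.436 0.04 ]
```

View pics/crop.png

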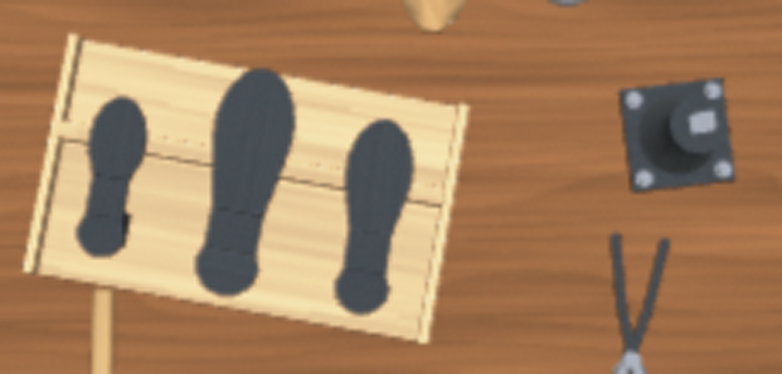

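The crop confirms it. The small foot is the leftmost, at crop (112,178), about 150 mm long as segmented against about 185 for the others. The dark stand's post is at crop (703,122). I'm going above the foot's balance point.

Request:
apply_moves(
  deltas=[85,100,-123,0,7,85,200,-247,0,14,85,300,-370,0,21,85,400,-494,0,29,85,500,-617,0,29,85,564,-696,0,29,85,564,-696,0,29,85,564,-696,0,29,85,564,-696,0,29,85,564,-696,0,29,85,564,-696,0,29,85,564,-696,0,29],
)

```text
clock: 1.85
position: [0.3583, -0.0733, 0.2488]
ee_rot: [0.0, 0.996, -0.089, 0.001]
contact_force: [0.8, -0.2, -0.2]
width: 0.0849
gripper_force: 0.0
```

```bash
python3 - <<'E'
from h import *
s=get_state(); M=rot(s["ee_rot"]); print(s["clock"],s["position"],M.round(3).tolist(),s["qpos"]); print(M.T@(np.array([.495,.297,.248])-s["position"]))
E
```

```text
1.85 [ 0.35825768 -0.07329104  0.2487579 ] [[0.984, -0.177, 0.002], [-0.177, -0.984, -0.001], [0.002, 0.0, -1.0]] [-3.92709533e-01 -5.04869415e-02  1.88848278e+00 -2.70396610e-05
  1.30186383e+00  1.35600073e+00]
[ 0.06905244 -0.38864602  0.00072098]
```

Request:
apply_moves(
  deltas=[85,7,-38,0,0,85,14,-76,0,0,85,20,-114,0,0,85,27,-152,0,0,85,34,-190,0,0,85,41,-228,0,0,85,48,-266,0,0,85,54,-304,0,0,85,60,-340,0,0,85,64,-365,0,0,85,65,-372,0,0,85,65,-372,0,0],
)

```text
clock: 2.85
position: [0.488, 0.2811, 0.2477]
ee_rot: [0.0, 0.996, -0.087, -0.0]
contact_force: [-0.5, -0.3, -0.9]
width: 0.0851
gripper_force: 0.0
```

```bash
python3 - <<'E'
from h import *
s=get_state(); M=rot(s["ee_rot"]); print(s["clock"],s["position"],M.round(3).tolist())
p=get_image("wrist"); save(p,"pics/w1.png")
print(p["position"],proj(p,[.495,.297,.0645]))
for q,z in (("balance",.0645),("foot_small",.012)):
    for r in place_of(q,p)[:3]: print(q,np.round(r["point"],1),round(r["score"],2),np.round(atz(p,r["point"],z),4))
E
```

```text
2.85 [0.48799556 0.28110166 0.24773145] [[0.985, -0.174, -0.0], [-0.174, -0.985, -0.0], [-0.0, 0.0, -1.0]]
[0.55933053 0.26787533 0.37254087] [304.10212766 175.2924826 ]
balance [301.6 178.1] 0.74 [0.4928 0.2997 0.0645]
foot_small [304.4 195.5] 0.8 [0.4621 0.3059 0.012 ]
```

View pics/w1.png

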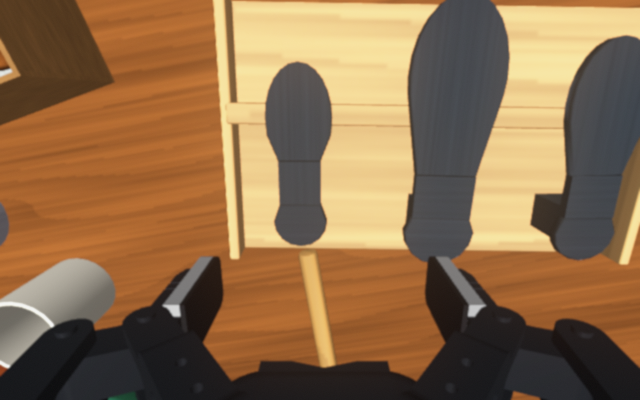

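The wrist view shows the small foot at columns 265–331, with its toe at row 62 and heel at row 245. The larger feet are to the right. I'll measure its outline.

```bash
cat >> h.py <<'E'
def foot(p,z,seed,thr=95):
    f=cv2.GaussianBlur(p["frame"],(3,3),0); m=(f.max(2)<thr).astype(np.uint8)
    n,l=cv2.connectedComponents(m); m=l==l[int(seed[1]),int(seed[0])]
    P=np.array([atz(p,(x,y),z)[:2] for y,x in np.argwhere(m)])
    return P
def fit(P):
    # axis by symmetry: centre line of widths along the length
    d=np.linalg.eigh(np.cov(P.T))[1][:,1]; d=d*np.sign(d[0])
    for _ in range(4):
        n=np.array([-d[1],d[0]]); t=P@d; u=P@n; T=np.linspace(t.min()+.006,t.max()-.006,40)
        c=[];w=[]
        for a in T:
            s=u[abs(t-a)<.002]; c.append((s.min()+s.max())/2); w.append(np.ptp(s))
        k=np.polyfit(T,c,1); d=d+n*k[0]; d/=np.linalg.norm(d)
    n=np.array([-d[1],d[0]]); t=P@d; u=P@n
    b=d*(t.min()+.064)+n*np.mean(c)
    return b,np.degrees(np.arctan2(d[1],d[0])),np.ptp(t),np.round(w,3)
E
python3 - <<'E'
from h import *
p=get_image("wrist")
P=foot(p,.069,(298,180)); b,y,L,w=fit(P); print(b,y,L,w)
s=get_state(); M=rot(s["ee_rot"]); print(M.T@(np.append(b,.0645)-s["position"]),np.degrees(np.arctan2(M[1,0],M[0,0])))
# stand post estimate from top and scene
for n,sd in (("top",None),("scene",None)):
    q=get_image(n)
    for r in place_of("post_top",q)[:3]: print(n,r["point"],atz(q,r["point"],.15),r["score"])
E
```

```text
[0.49461752 0.30122856] -10.045350320814844 0.15882230957109128 [0.032 0.038 0.041 0.044 0.045 0.045 0.043 0.041 0.037 0.035 0.033 0.033
 0.034 0.034 0.033 0.034 0.033 0.034 0.034 0.035 0.037 0.039 0.042 0.045
 0.049 0.051 0.053 0.053 0.053 0.053 0.053 0.053 0.052 0.051 0.05  0.047
 0.044 0.04  0.036 0.03 ]
[ 0.00329885 -0.0244037   0.18383685] -10.231011985006191
top [408.8, 188.2] [ 0.53733585 -0.29141851  0.15      ] 0.92
top [444.0, 281.2] [ 0.23493377 -0.39584772  0.15      ] 0.78
top [272.9, 206.7] [0.48305101 0.15240268 0.15      ] 0.64
scene [225.0, 147.0] [ 0.22750208 -0.40253026  0.15      ] 0.79
scene [329.2, 209.3] [0.58850265 0.0658198  0.15      ] 0.63
scene [222.9, 192.1] [ 0.55123873 -0.28567174  0.15      ] 0.55
```

Request:
apply_moves(
  deltas=[70,0,-10,10,0,70,0,-20,35,0,70,0,-24,65,0,70,0,-24,95,0,70,0,-24,108,0,70,0,-24,108,0,70,0,-24,108,0],
)

```text
clock: 3.83
position: [0.4915, 0.3032, 0.1393]
ee_rot: [0.0, 0.996, -0.089, -0.001]
contact_force: [-0.5, -0.7, 0.2]
width: 0.0702
gripper_force: 0.0
```

```bash
python3 - <<'E'
from h import *
p=get_image("wrist"); save(p,"pics/w2.png")
s=get_state(); M=rot(s["ee_rot"]); print(s["position"],s["width"])
sd=proj(p,[.4917,.3017,.069]); print(sd)
for thr in (85,95,110):
    b,y,L,w=fit(foot(p,.069,sd,thr)); d=np.array([np.cos(np.radians(y)),np.sin(np.radians(y))]); b=b-d*(.165-L)/2
    print(b,y,L,w[10:18],M.T@(np.append(b,.0625)-s["position"]))
for r in place_of("balance",p)[:2]: print(r["point"],r["score"],atz(p,r["point"],.0645))
E
```

```text
[0.4924489  0.30353823 0.14055287] 0.06996525177345538
[324.78758713 222.26904462]
[0.48674883 0.30279966] -10.471437429253145 0.1491505256117836 [0.035 0.034 0.034 0.034 0.034 0.034 0.034 0.034] [-0.00553344  0.00177591  0.07804815]
[0.49201919 0.30203447] -10.115247617518595 0.1598000611432046 [0.035 0.035 0.035 0.035 0.035 0.035 0.035 0.035] [-0.00021077  0.00159872  0.07805188]
[0.49187369 0.30198117] -10.159392341450667 0.16101802098325962 [0.036 0.035 0.035 0.036 0.035 0.036 0.036 0.036] [-0.00034458  0.00167686  0.07805174]
[326.1, 218.0] 0.59 [0.49263675 0.30069915 0.0645    ]
```

View pics/w2.png

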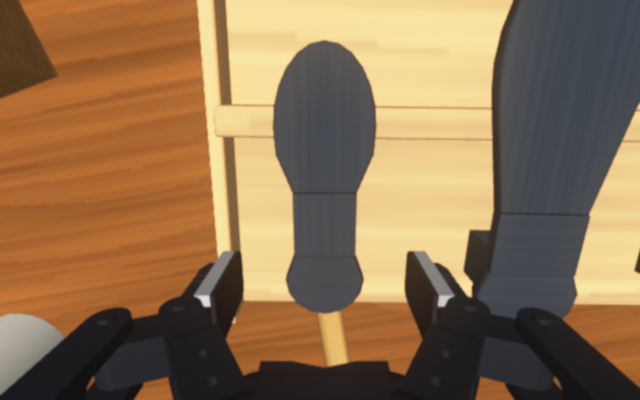

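The view is clear: the foot is centred between the open fingers, with the waist at about (325,222). I'll descend and close.

Request:
apply_moves(
  deltas=[70,0,1.5,20,0,70,0,1.5,40,0,70,0,1.5,60,0,70,0,1.5,72,0,70,0,1.5,78,0,70,0,1.5,78,0,70,0,1.5,78,0,50,0,1.5,78,0,42,0,1.5,78,0,30,0,1.5,78,0,20,0,1.5,78,0,20,0,1.5,78,0],
  squeeze=80,
)

```text
clock: 4.93
position: [0.4925, 0.3023, 0.0638]
ee_rot: [-0.001, 0.996, -0.089, 0.001]
contact_force: [-1.4, 1.3, 6.0]
width: 0.0362
gripper_force: 79.7
```

Request:
apply_moves(
  deltas=[20,0,0,0,0,20,0,0,0,0,20,0,0,0,0,20,0,0,0,0],
  squeeze=80,
)

```text
clock: 5.27
position: [0.4925, 0.3023, 0.0638]
ee_rot: [-0.001, 0.996, -0.089, 0.001]
contact_force: [-0.9, -0.5, 5.8]
width: 0.0367
gripper_force: 79.7
```

```bash
python3 - <<'E'
from h import *
p=get_image("wrist"); save(p,"pics/w3.png")
s=get_state(); print(s)
E
```

```text
{'clock': 5.3167, 'qpos': array([4.29878377e-01, 4.37730352e-01, 1.75948442e+00, 4.37445640e-04,
       9.41366321e-01, 2.17799629e+00]), 'qd': array([ 0.00105132,  0.00226261, -0.00052994, -0.00013109,  0.00135804,
       -0.00071203]), 'effort': array([-4.74882480e-01, -4.21310091e+01, -1.74212533e+01, -2.64333794e-01,
       -1.73934717e-01, -2.49213766e-02]), 'position': array([0.49253225, 0.30229458, 0.0638304 ]), 'ee_rot': array([-9.00015651e-04,  9.96059675e-01, -8.86725686e-02,  1.22011229e-03]), 'contact_force': array([-1.1774666 ,  0.43768253,  6.26781666]), 'moment': array([ 0.09583442,  0.18033982, -0.0040881 ]), 'gripper_force': 79.68599081039429, 'width': 0.036286086414717346}
```

View pics/w3.png

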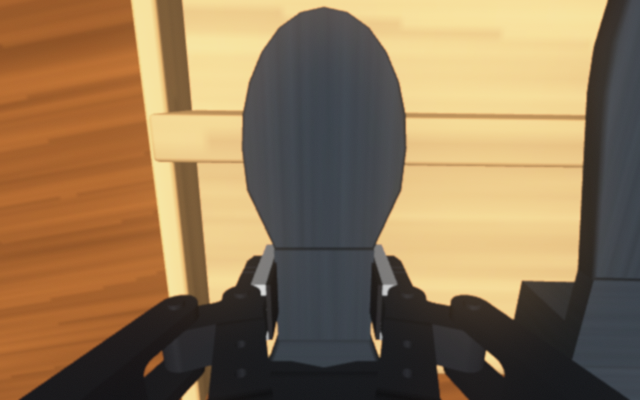

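The fingers hold the waist, and the waist-ball line at row 247 sits just ahead of the pads, as expected. I'll lift a little and check the balance.

Request:
apply_moves(
  deltas=[20,0,0,-2,0,20,0,0,-5,0,20,0,0,-9,0,20,0,0,-14,0,20,0,0,-20,0,20,0,0,-25,0,20,0,0,-25,0,20,0,0,-25,0,20,0,0,-25,0,20,0,0,-25,0],
  squeeze=80,
)

```text
clock: 6.15
position: [0.4914, 0.3015, 0.087]
ee_rot: [0.0, 0.996, -0.089, -0.0]
contact_force: [-0.6, 0.7, -7.7]
width: 0.0364
gripper_force: 80.7
```

```bash
python3 - <<'E'
from h import *
p=get_image("wrist"); save(p,"pics/w4.png")
q=get_image("scene"); 
c=q["frame"][170:270,290:440,::-1]; cv2.imwrite("pics/s4.png",cv2.resize(c,None,fx=5,fy=5,interpolation=cv2.INTER_CUBIC))
s=get_state(); M=rot(s["ee_rot"]); print(s["position"],s["contact_force"],M.T@s["contact_force"],M.T@s["moment"],s["width"],s["gripper_force"])
# wrist frame difference: foot edge rows (toe end / ball line) in w3 vs w4
for n in ("w3","w4"):
    f=cv2.imread(f"pics/{n}.png").max(2); col=f[:,325]; print(n,np.where(col>110)[0][:12], [ (np.where(f[r,200:450]<105)[0]+200)[[0,-1]].tolist() for r in (60,100,140,180)])
E
```

```text
[0.49140174 0.30150784 0.08696384] [-0.31868485 -0.0571516  -7.73334667] [-0.29938603  0.10873783  7.73356458] [-0.01026157 -0.0118326   0.02501539] 0.03657515176363824 80.70702195167542
w3 [0 1 2 3 4 5 6 7] [[259, 388], [247, 401], [243, 404], [247, 401]]
w4 [0 1 2 3 4 5 6 7] [[259, 388], [247, 401], [243, 404], [247, 401]]
```

View pics/w4.png

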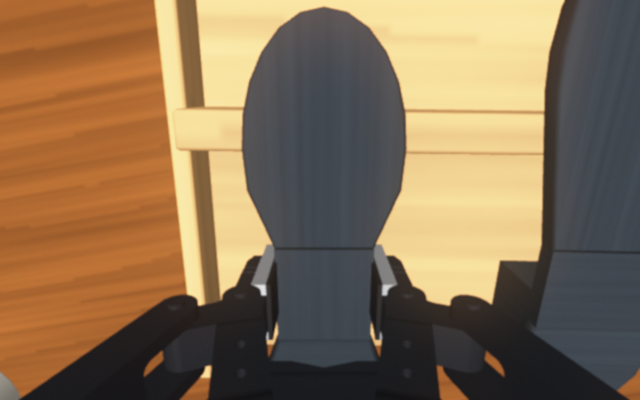

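The lift is level: the foot's image hasn't moved between the fingers, and the moment is only about 0.012 N·m against a 7.7 N weight. Next I'll raise it, then carry it beside the stand for a look.

Request:
apply_moves(
  deltas=[20,0,0,-6,0,20,0,0,-18,0,20,0,0,-36,0,20,0,0,-60,0,20,0,0,-86,0,20,0,0,-112,0,20,0,0,-138,0,20,0,0,-160,0,20,0,0,-175,0,20,0,0,-183,0,20,0,0,-186,0,20,0,0,-186,0],
)

```text
clock: 7.25
position: [0.4915, 0.3016, 0.2734]
ee_rot: [-0.0, 0.996, -0.089, 0.0]
contact_force: [1.0, 0.8, -7.0]
width: 0.0363
gripper_force: 81.2
```

```bash
python3 - <<'E'
from h import *
p=get_image("top"); f=p["frame"]
g=f[165:215,375:425].astype(int); m=(g.min(2)>140); ys,xs=np.where(m); 
n,l,st,c=cv2.connectedComponentsWithStats(m.astype(np.uint8)); 
for i in range(1,n): print(st[i,4],c[i]+[375,165],atz(p,c[i]+[375,165],.15), atz(p,c[i]+[375,165],.0))
s=get_state(); M=rot(s["ee_rot"]); print(s["position"],M.T@(np.array([.54,-.175,.272])-s["position"]),s["clock"])
E
```

```text
11 [409.45454545 176.18181818] [ 0.57683053 -0.29478076  0.15      ] [ 0.59641093 -0.32968503  0.        ]
10 [386.  178.8] [ 0.56922638 -0.21760892  0.15      ] [ 0.58800858 -0.24441268  0.        ]
36 [406.11111111 185.5       ] [ 0.54631988 -0.28287864  0.15      ] [ 0.56269766 -0.31653357  0.        ]
12 [412.5        199.33333333] [ 0.50069644 -0.30239853  0.15      ] [ 0.51228525 -0.33810241  0.        ]
11 [389.09090909 202.18181818] [ 0.49245568 -0.22563699  0.15      ] [ 0.50317948 -0.25328343  0.        ]
[0.4911308  0.3014031  0.27246044] [0.13213349 0.4603135  0.00073647] 7.3
```

Request:
apply_moves(
  deltas=[20,2,6,0,0,20,5,18,0,-1,20,11,38,0,-3,20,19,64,0,-5,20,27,94,0,-7,20,36,126,0,-9,20,46,158,0,-11,20,55,190,0,-13,20,64,222,0,-15,20,73,254,0,-16,20,83,286,0,-16,20,92,318,0,-16],
)

```text
clock: 8.3
position: [0.5252, -0.0296, 0.272]
ee_rot: [-0.0, 0.999, 0.051, -0.001]
contact_force: [0.8, 1.0, -7.2]
width: 0.0364
gripper_force: 81.2
```

```bash
python3 - <<'E'
from h import *
s=get_state(); M=rot(s["ee_rot"]); print(s["position"],np.degrees(np.arctan2(M[1,0],M[0,0])),M.T@(np.array([.545,-.17,.272])-s["position"]),s["contact_force"])
E
```

```text
[ 0.52523314 -0.02962625  0.27198248] 5.828150479651237 [ 5.41035975e-03  1.41655362e-01 -6.73237321e-05] [ 0.76345839  1.01990515 -7.17842126]
```

Request:
apply_moves(
  deltas=[20,0,20,0,0,20,1,45,0,0,20,2,72,0,0,20,3,98,0,0,20,4,120,0,0,20,5,134,0,0,20,5,140,0,0,20,5,142,0,0,20,5,142,0,0,20,5,142,0,0],
)

```text
clock: 9.13
position: [0.5452, -0.167, 0.273]
ee_rot: [-0.001, 0.999, 0.051, -0.0]
contact_force: [-0.3, -0.1, -7.9]
width: 0.0364
gripper_force: 81.4
```

```bash
python3 - <<'E'
from h import *
p=get_image("wrist"); save(p,"pics/w5.png")
s=get_state(); M=rot(s["ee_rot"]); print(s["clock"],s["position"],np.degrees(np.arctan2(M[1,0],M[0,0])))
print(proj(p,[.546,-.283,.15]), proj(p,[.546,-.283,.0]))
for r in place_of("post_top",p)[:3]: print(r["point"],r["score"],atz(p,r["point"],.15))
# foot in tool frame: plate-top height
z=s["position"][2]+.0052
for px in ((325,247),(324,8)): print("foot",px,M.T@(atz(p,px,z)-s["position"]))
E
```

```text
9.1833 [ 0.54523428 -0.16695849  0.27323065] 5.906920608101036
[476.02806952 212.01940126] [422.02731611 170.97773339]
[483.7, 209.3] 0.74 [ 0.54870564 -0.2882411   0.15      ]
[324.4, 286.9] 0.4 [ 0.47109279 -0.17604651  0.15      ]
foot (325, 247) [ 0.01828215  0.00147021 -0.00520837]
foot (324, 8) [ 0.09847453  0.00110976 -0.00523763]
```

View pics/w5.png

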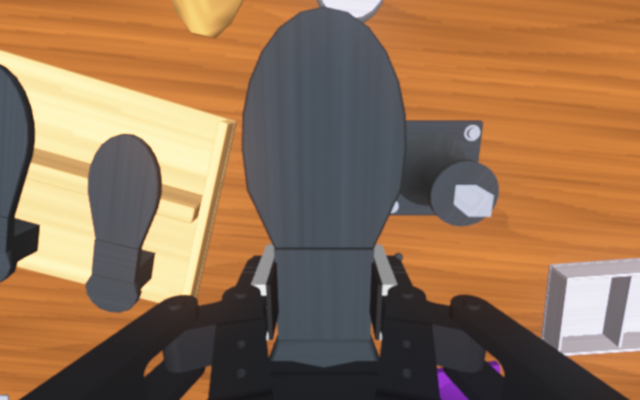

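The wrist view shows the post at about (473,199), clear of the foot's right side, with the flange's corner bolt at (472,132). I'll zoom in on the post.

```bash
python3 - <<'E'
from h import *
f=cv2.imread("pics/w5.png")
cv2.imwrite("pics/post.png",cv2.resize(cv2.convertScaleAbs(f[165:235,420:510],alpha=1.0),None,fx=8,fy=8,interpolation=cv2.INTER_CUBIC))
g=f.max(2); print(g[174:222:3,448:500:3])
E
```

```text
[[ 96  96  97  95  94  94  93  94  93  96  95  96  98  97  96 116 186 186]
 [ 97  96  97  94  94  92  95  93  96  94  96 100  97  94  97  96 159 199]
 [ 98  97  94  95  95  95  94  96  96  95  98  98  96  96  97  97 112 196]
 [ 97  96  95  98  98  97  98  98  99 101  99  95  97  96  96  93  95 188]
 [ 96  96 109 215 218 218 217 217 218 216 172 107  97  96  94  95  96 179]
 [ 95  93 126 222 222 222 222 221 219 220 221 209 155  97  96  99  95 179]
 [ 95  95 139 225 224 222 222 221 221 219 220 221 220 196 129  95  97 168]
 [ 93  93 156 221 223 222 222 221 222 222 220 217 221 222 217 161  97 170]
 [ 95  93 174 220 220 222 222 222 222 222 220 216 221 221 219 166  99 191]
 [ 94  94 193 218 218 218 222 222 222 221 217 218 221 220 219 143 133 201]
 [ 95  95 176 222 218 217 218 221 220 218 217 221 220 219 219 124 176 198]
 [ 95  95 100 174 221 219 216 217 216 217 221 221 219 219 216 133 193 201]
 [ 94  96  99  97 150 219 220 217 217 221 221 218 219 220 210 182 189 189]
 [ 94 100  96  95  97 134 214 221 222 221 218 219 219 220 202 182 182 183]
 [ 98  97  96  97  97  94 113 174 179 177 177 178 177 192 190 179 178 177]
 [ 98  96  96  97  96  93  97  95  95  97  97 115 172 182 182 183 182 183]]
```

View pics/post.png

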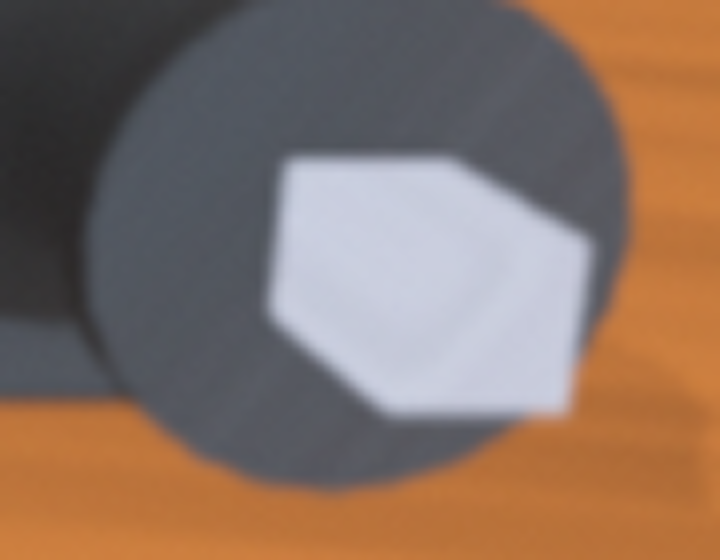

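The crop shows the post's top face with corners at crop (595,242), (570,414) and (390,414), its horizontal edges level in the image. The centre is near full-frame (481,206).

```bash
python3 - <<'E'
from h import *
p=get_image("wrist"); s=get_state(); M=rot(s["ee_rot"]); P0=s["position"]
C=[(np.array(c)+.5)/8-.5+[420,165] for c in ((595,242),(570,414),(390,414))]
W=[atz(p,c,.15) for c in C]; T=[M.T@(w-P0) for w in W]
print(np.round(T,4)); c=(W[0]+W[2])/2; t=M.T@(c-P0); print("post world",c,"tool",t)
for a,b in ((1,0),(2,1)): e=T[a]-T[b]; print("edge",np.linalg.norm(e),np.degrees(np.arctan2(e[1],e[0])))
print("tilt check",M[:,2])
print("go (tcp, camera y bias 1.3mm removed):", t[0]+.032, t[1]-.0013)
E
```

```text
[[ 0.0023  0.1273  0.1234]
 [-0.0146  0.1272  0.1234]
 [-0.0146  0.1102  0.1234]]
post world [ 0.55151834 -0.28583054  0.15      ] tool [-0.00618334  0.11875255  0.12339242]
edge 0.016897424374001838 -179.89918869401944
edge 0.017021374422779796 -89.99356558735285
tilt check [ 9.57136002e-06  3.78299379e-04 -9.99999928e-01]
go (tcp, camera y bias 1.3mm removed): 0.025816663623410223 0.11745254913441822
```

```bash
python3 - <<'E'
from h import *
p=get_image("wrist"); s=get_state(); M=rot(s["ee_rot"]); P0=s["position"]
def cr(h,px): return (M.T@(atz(p,px,P0[2]+h)-P0)).round(4)[:2]
for r in (8,247,340): print("held",r,cr(.0052,(323.7,r)))
for h in (-.0705,-.0715):
  for r in (41,192,257,312): print("w2",h,r,cr(h,(325,r)))
# edges along column in w5 and w2, wide search
f=cv2.imread("pics/w5.png").max(2).astype(int); print(f[2:14,324], f[240:254,324], f[332:348,324])
g=cv2.imread("pics/w2.png").max(2).astype(int); print(g[36:46,324], g[187:197,324], g[252:262,324],g[306:318,320])
E
```

```text
held 8 [0.0986 0.0007]
held 247 [0.0183 0.0007]
held 340 [-0.0229  0.0007]
w2 -0.0705 41 [0.0999 0.0014]
w2 -0.0705 192 [0.0189 0.0015]
w2 -0.0705 257 [-0.0226  0.0016]
w2 -0.0705 312 [-0.0617  0.0016]
w2 -0.0715 41 [0.1    0.0014]
w2 -0.0715 192 [0.0187 0.0015]
w2 -0.0715 257 [-0.0231  0.0016]
w2 -0.0715 312 [-0.0624  0.0016]
[236 220 189 157 120  97  95  99  99  99  99  98] [93 93 92 92 92 92 86 71 60 68 85 94 97 96] [93 93 93 92 93 92 91 86 82 83 87 89 90 92 90 92]
[248 247 246 235 177 112  93  92  92  92] [80 79 79 78 73 64 65 75 82 81] [81 80 79 78 74 73 77 78 80 80] [ 78  78  78  78  76  84 127 181 203 205 204 202]
```

Request:
apply_moves(
  deltas=[20,1,6,0,0,20,4,18,0,0,20,8,36,0,0,20,13,58,0,0,20,18,80,0,0,20,22,98,0,0,20,25,111,0,0,20,26,117,0,0,20,26,118,0,0,20,26,118,0,0,20,26,118,0,0],
)

```text
clock: 10.25
position: [0.583, -0.2823, 0.2732]
ee_rot: [-0.001, 0.999, 0.051, -0.0]
contact_force: [0.7, 0.5, -7.9]
width: 0.0359
gripper_force: 81.4
```

Request:
apply_moves(
  deltas=[20,0,0,3,0,20,0,0,9,0,20,0,0,18,0,20,0,0,27,0,20,0,0,34,0,20,0,0,39,0,20,0,0,41,0,20,0,0,41,0,20,0,0,41,0,20,0,0,41,0],
)

```text
clock: 11.08
position: [0.5837, -0.2833, 0.2328]
ee_rot: [0.0, 0.999, 0.051, 0.0]
contact_force: [-0.8, 0.4, -7.8]
width: 0.0365
gripper_force: 81.4
```

```bash
python3 - <<'E'
from h import *
q=get_image("scene"); s=get_state(); M=rot(s["ee_rot"]); t=s["position"]
print(s["clock"],t,np.degrees(np.arctan2(M[1,0],M[0,0])),M[:,2].round(4),s["contact_force"],M.T@s["moment"],s["width"])
post=np.array([.5515,-.2858,.15]); post[:2]-=M[:2,1]*.001
off=M.T@(post-t); print("socket err", off[:2]+[.0323,0])
u=proj(q,post).astype(int); print("post px",proj(q,post),"pred mouth",proj(q,t+M@np.array([-.0323,0,.0518])),"plate toe",proj(q,t+M@np.array([.101,0,0])))
c=q["frame"][u[1]-60:u[1]+60,u[0]-80:u[0]+80,::-1]; cv2.imwrite("pics/fin.png",cv2.resize(c,None,fx=5,fy=5,interpolation=cv2.INTER_CUBIC))
E
```

```text
11.1333 [ 0.58373266 -0.2833475   0.23291572] 5.838399852295491 [ 1.1e-03 -7.0e-04 -1.0e+00] [ 0.63642215 -0.30259358 -8.10882964] [ 0.06890383 -0.04592395  0.05841211] 0.03646065078837603
socket err [-9.73789688e-05 -1.90688100e-03]
post px [223.1376211 192.1505906] pred mouth [221.29377766 183.82840548] plate toe [205.91776992 191.94200613]
```

View pics/fin.png

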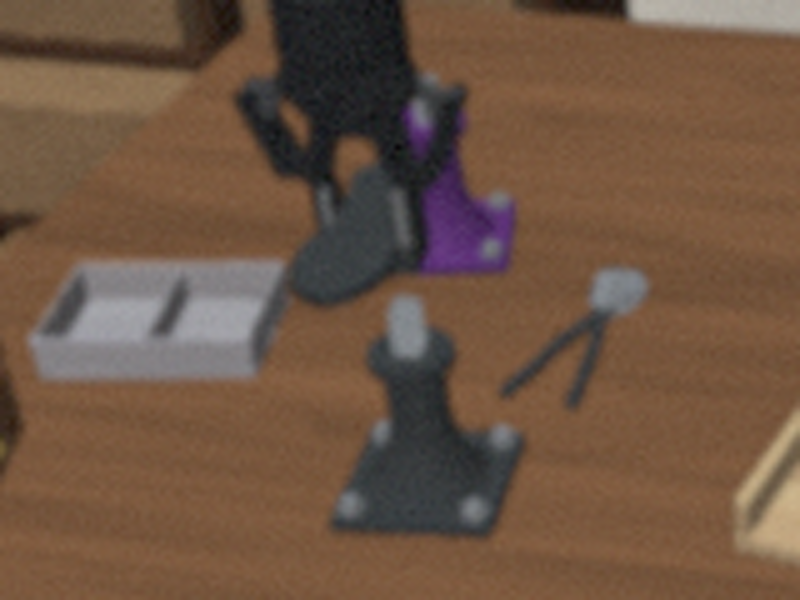

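The scene view shows the toe at crop (320,303) and the post top at (405,300), both where predicted. The boss is hidden behind the finger. I'll average some readings to remove sensor noise.

```bash
python3 - <<'E'
from h import *
L=[];A=[]
for i in range(14):
    p=get_image("wrist"); s=get_state(); L.append(s["position"]); M=rot(s["ee_rot"]); A.append(np.r_[np.degrees(np.arctan2(M[1,0],M[0,0])),M[:2,2],M.T@s["moment"]])
print(np.mean(L,0),np.std(L,0),np.mean(A,0).round(4)); save(p,"pics/w6.png"); print(s["clock"])
f=p["frame"].max(2); g=cv2.imread("pics/w5.png").max(2)
for r in (60,140): print([(np.where(x[r,200:450]<105)[0]+200)[[0,-1]].tolist() for x in (f,g)])
E
```

```text
[ 0.58345815 -0.28316786  0.23250361] [8.73190321e-05 6.62292940e-05 2.06481845e-04] [ 5.8371e+00  3.0000e-04 -3.0000e-04  8.4000e-03  7.3000e-03 -2.1100e-02]
11.8333
[[259, 389], [259, 389]]
[[243, 405], [243, 449]]
```

View pics/w6.png

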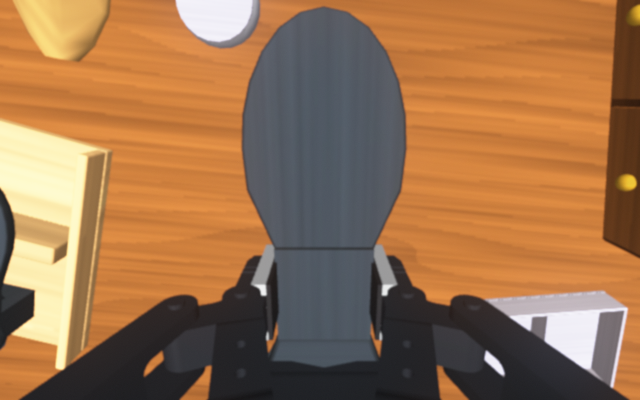

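```bash
python3 - <<'E'
from h import *
E=[]
for i in range(8):
    p=get_image("wrist"); s=get_state(); t=s["position"]; M=rot(s["ee_rot"])
    z=t[2]+.0052; mid=(atz(p,(323.9,247),z)+atz(p,(323.9,340),z))/2
    sock=mid-M[:,0]*.030
    E.append(np.r_[(M.T@(np.array([.55152,-.28583,z])-sock))[:2],(M.T@(np.array(p["position"])-t))])
print(np.mean(E,0).round(4),np.std(E,0).round(4),s["clock"])
E
```

```text
[ 0.0003 -0.0015  0.0723  0.0008 -0.1248] [0. 0. 0. 0. 0.] 12.2333
```

The foot is steady in the grip, but the readings disagree by about 1.5 mm sideways. There is time to spare, so I'll step back up and aside and re-measure the post numerically before settling.

Request:
apply_moves(
  deltas=[20,0,0,-6,0,20,0,0,-18,0,20,0,0,-30,0,20,0,0,-38,0,20,0,0,-41,0,20,-2,-8,-41,0,20,-6,-26,-41,0,20,-11,-50,-41,0,20,-17,-76,-41,0,20,-22,-98,-41,0,20,-25,-112,-41,0,20,-26,-118,-41,0],
)

```text
clock: 13.23
position: [0.544, -0.1656, 0.2731]
ee_rot: [-0.001, 0.999, 0.052, -0.001]
contact_force: [0.0, -0.1, -8.0]
width: 0.0363
gripper_force: 81.5
```

Request:
apply_moves(
  deltas=[20,0,0,0,0,20,0,0,0,0,20,0,0,0,0,20,0,0,0,0],
)

```text
clock: 13.57
position: [0.5461, -0.1696, 0.2731]
ee_rot: [0.0, 0.999, 0.05, 0.0]
contact_force: [-0.3, -1.1, -7.3]
width: 0.036
gripper_force: 81.6
```

```bash
python3 - <<'E'
from h import *
E=[]
for i in range(6):
    p=get_image("wrist"); s=get_state(); t=s["position"]; M=rot(s["ee_rot"])
    f=cv2.resize(p["frame"][165:235,420:510],None,fx=8,fy=8,interpolation=cv2.INTER_CUBIC)
    m=(f.min(2)>150).astype(np.uint8)
    k=max(cv2.findContours(m,0,2)[0],key=cv2.contourArea); h=cv2.approxPolyDP(cv2.convexHull(k),14,True)[:,0]
    pick=lambda c:h[np.argmin(np.linalg.norm(h-np.array(c),axis=1))]
    C=[(pick(c)+.5)/8-.5+[420,165] for c in ((595,242),(570,414),(390,414))]
    W=[atz(p,c,.15) for c in C]; c=(W[0]+W[2])/2; e=W[1]-W[2]; e=M.T@e
    z=t[2]+.0052; mid=(atz(p,(323.9,247),z)+atz(p,(323.9,340),z))/2; sock=mid-M[:,0]*.030
    E.append(np.r_[(M.T@(c-sock))[:2],t,c,M.T@(p["position"]-t)])
    if i==0: print(h.tolist(),np.linalg.norm(e),np.degrees(np.arctan2(e[0],e[1])))
print(np.mean(E,0).round(4),np.std(E,0).round(4),s["clock"])
E
```

```text
[[259, 170], [418, 166], [546, 241], [530, 415], [357, 417], [246, 324]] 0.016347001061256323 0.6696457585375347
[ 0.0264  0.1147  0.5457 -0.1691  0.2731  0.5515 -0.285   0.15    0.0723
  0.001  -0.1248] [0.0001 0.0003 0.0001 0.0003 0.     0.0001 0.0002 0.     0.     0.
 0.    ] 13.8667
```

Request:
apply_moves(
  deltas=[20,0,0,0,0,20,0,0,0,0,20,0,0,0,0,20,0,0,0,0,20,0,0,0,0,20,0,0,0,0],
)

```text
clock: 14.37
position: [0.5455, -0.1683, 0.2733]
ee_rot: [0.0, 0.999, 0.051, 0.0]
contact_force: [-0.2, -1.1, -8.4]
width: 0.0361
gripper_force: 81.6
```

```bash
python3 - <<'E'
from h import *
for thr in (130,150,165):
  E=[]
  for i in range(4):
    p=get_image("wrist"); s=get_state(); t=s["position"]; M=rot(s["ee_rot"])
    f=cv2.resize(p["frame"][165:235,420:510],None,fx=8,fy=8,interpolation=cv2.INTER_CUBIC)
    m=(f.min(2)>thr).astype(np.uint8)
    k=max(cv2.findContours(m,0,2)[0],key=cv2.contourArea); h=cv2.approxPolyDP(cv2.convexHull(k),14,True)[:,0]
    pick=lambda c:h[np.argmin(np.linalg.norm(h-np.array(c),axis=1))]
    C=[(pick(c)+.5)/8-.5+[420,165] for c in ((546,241),(530,415),(357,417))]
    W=[atz(p,c,.15) for c in C]; c=(W[0]+W[2])/2; e=M.T@(W[1]-W[2]); e2=M.T@(W[0]-W[1])
    z=t[2]+.0052; mid=(atz(p,(323.9,247),z)+atz(p,(323.9,340),z))/2; sock=mid-M[:,0]*.030
    E.append(np.r_[(M.T@(c-sock))[:2]*1e3,t*1e3,c[:2]*1e3,1e3*np.linalg.norm(e),np.degrees(np.arctan2(e[0],e[1])),1e3*np.linalg.norm(e2),np.degrees(np.arctan2(-e2[1],e2[0]))])
  print(thr,np.mean(E,0).round(2),np.std(E,0).round(2).max(),s["clock"],h.tolist())
E
```

```text
130 [  26.4   115.78  545.53 -168.35  273.32  551.52 -285.12   16.58    2.4
   16.92    1.75] 0.15 14.5667 [[268, 164], [427, 157], [566, 236], [548, 409], [371, 416], [265, 330]]
150 [  26.65  115.29  545.53 -168.35  273.3   551.7  -284.62   16.83    0.83
   16.85    2.34] 0.29 14.7667 [[271, 167], [428, 161], [562, 237], [546, 407], [367, 411], [255, 311]]
165 [  26.58  115.48  545.54 -168.38  273.31  551.66 -284.84   16.23    1.75
   16.28    2.64] 0.16 14.9667 [[276, 165], [430, 164], [560, 239], [545, 405], [373, 410], [262, 320]]
```

```bash
cat > pf.py <<'E'
from h import *
from scipy.optimize import minimize
B=np.array([[1,1],[1,-1],[-1,-1],[-1,1]])*.0085
def run(z0=.114):
    fs=[]
    for i in range(6):
        p=get_image("wrist"); fs.append(p["frame"].min(2).astype(float))
    s=get_state(); t=s["position"]; M=rot(s["ee_rot"]); f=np.mean(fs,0)
    y0=np.degrees(np.arctan2(M[1,0],M[0,0]))
    c0=proj(p,[.5517,-.2848,.14]).astype(int); x0,r0=c0-[28,26]
    I=f[r0:r0+52,x0:x0+56]; I=np.clip((I-85)/(np.percentile(I,93)-85),0,1)
    core=cv2.dilate((I>.55).astype(np.uint8),np.ones((5,5)))
    n,l=cv2.connectedComponents((I>.55).astype(np.uint8)); core=cv2.dilate((l==l[26,28]).astype(np.uint8),np.ones((7,7)))
    I=I*core
    def cost(v):
        a=np.radians(v[2]); Rm=np.array([[np.cos(a),-np.sin(a)],[np.sin(a),np.cos(a)]])
        Q=[proj(p,np.r_[v[:2]/1e3+Rm@b,z]) for b in B for z in (z0,.15)]
        H=cv2.convexHull(np.float32(Q))[:,0]
        H8=np.round(((H-[x0,r0]+.5)*16-.5)*16).astype(np.int32)
        m=np.zeros((52*16,56*16),np.uint8); cv2.fillConvexPoly(m,H8,1,shift=4)
        m=cv2.resize(m.astype(np.float32),(56,52),interpolation=cv2.INTER_AREA)
        return ((m-I)**2).sum()
    best=min((minimize(cost,[551.6,-285,y],method="Nelder-Mead",options=dict(initial_simplex=[[551.6,-285,y],[554,-285,y],[551.6,-282,y],[551.6,-285,y+3]])) for y in (3,6,9)),key=lambda r:r.fun)
    v=best.x; z=t[2]+.0052; mid=(atz(p,(323.9,247),z)+atz(p,(323.9,340),z))/2; sock=mid-M[:,0]*.030
    d=M.T@(np.r_[v[:2]/1e3,z]-sock)*1e3
    print("post",v.round(2),"cost",round(best.fun,2),"tool yaw",y0.round(2),"shift tool",d[:2].round(2),"tcp",t,s["clock"])
run()
E
python3 pf.py
```

```text
post [ 550.87 -286.06    5.71] cost 37.29 tool yaw 5.84 shift tool [ 25.66 116.63] tcp [ 0.54552952 -0.16837154  0.27331063] 15.2667
```

```bash
python3 - <<'E'
s=open('pf.py').read()
s=s.replace("    best=min","    np.set_printoptions(linewidth=250)\n    best=min",1)
s=s.replace("        return ((m-I)**2).sum()","        cost.m=m\n        return ((m-I)**2).sum()")
s=s.replace("    v=best.x;","    v=best.x; cost(v); print((I*9).round().astype(int)[2:50:2,2:54:2]); print(((cost.m-I)*9).round().astype(int)[2:50:2,2:54:2])\n    v=best.x;")
open('pf2.py','w').write(s)
E
python3 pf2.py
```

```text
[[0 0 0 0 0 0 0 0 0 0 0 0 0 0 0 0 0 0 0 0 0 0 0 0 0 0]
 [0 0 0 0 0 0 0 0 0 0 0 0 0 0 0 0 0 0 0 0 0 0 0 0 0 0]
 [0 0 0 0 0 0 0 0 0 0 0 0 0 0 0 0 0 0 0 0 0 0 0 0 0 0]
 [0 0 0 0 0 0 0 0 0 0 0 0 0 0 0 0 0 0 0 0 0 0 0 0 0 0]
 [0 0 0 1 6 7 7 7 7 7 7 7 7 7 5 1 0 0 0 0 0 0 0 0 0 0]
 [0 0 0 2 8 9 9 9 9 9 9 9 9 9 9 7 4 1 0 0 0 0 0 0 0 0]
 [0 0 0 2 8 9 9 9 9 9 9 9 9 9 9 9 8 6 3 1 0 0 0 0 0 0]
 [0 0 0 3 9 9 9 9 9 9 9 9 9 9 9 9 9 9 8 6 2 0 0 0 0 0]
 [0 0 0 4 9 9 9 9 9 9 9 9 9 9 9 9 9 9 9 9 8 4 1 0 0 0]
 [0 0 0 5 9 9 9 9 9 9 9 9 9 9 9 9 9 9 9 9 9 8 7 1 0 0]
 [0 0 0 5 9 9 9 9 9 9 9 9 9 9 9 9 9 9 9 9 9 9 7 1 0 0]
 [0 0 0 6 9 9 9 9 9 9 9 9 9 9 9 9 9 9 9 9 9 9 7 1 0 0]
 [0 0 1 7 9 9 9 9 9 9 9 9 9 9 9 9 9 9 9 9 9 9 5 1 0 0]
 [0 0 1 7 9 9 9 9 9 9 9 9 9 9 9 9 9 9 9 9 9 9 5 0 0 0]
 [0 0 0 4 8 9 9 9 9 9 9 9 9 9 9 9 9 9 9 9 9 9 4 0 0 0]
 [0 0 0 0 3 8 9 9 9 9 9 9 9 9 9 9 9 9 9 9 9 8 3 0 0 0]
 [0 0 0 0 0 3 7 9 9 9 9 9 9 9 9 9 9 9 9 9 9 8 2 0 0 0]
 [0 0 0 0 0 0 2 6 9 9 9 9 9 9 9 9 9 9 9 9 9 8 0 0 0 0]
 [0 0 0 0 0 0 0 1 5 9 9 9 9 9 9 9 9 9 9 9 9 7 0 0 0 0]
 [0 0 0 0 0 0 0 0 1 5 8 8 8 8 8 8 8 8 8 9 9 5 0 0 0 0]

[... 1598 characters left out ...]
 [ 0  0  0  0  0  0 -2  2  0  0  0  0  0  0  0  0  0  0  0  0  0  1  3  0  0  0]
 [ 0  0  0  0  0  0  0 -1  2  0  0  0  0  0  0  0  0  0  0  0  0  2  0  0  0  0]
 [ 0  0  0  0  0  0  0  0 -1  0  1  1  1  1  1  1  1  1  1  0  0  4  0  0  0  0]
 [ 0  0  0  0  0  0  0  0  0 -1  0  3  3  3  3  3  3  3  3  3  4  6  0  0  0  0]
 [ 0  0  0  0  0  0  0  0  0  0  0  0  0  0  0  0  0  0  0  0  0  0  0  0  0  0]
 [ 0  0  0  0  0  0  0  0  0  0  0  0  0  0  0  0  0  0  0  0  0  0  0  0  0  0]
 [ 0  0  0  0  0  0  0  0  0  0  0  0  0  0  0  0  0  0  0  0  0  0  0  0  0  0]]
post [ 550.87 -286.06    5.72] cost 37.29 tool yaw 5.84 shift tool [ 25.67 116.64] tcp [ 0.54553066 -0.16834687  0.27331493] 15.5667
```

Request:
apply_moves(
  deltas=[20,1,6,0,0,20,4,18,0,0,20,8,36,0,0,20,13,58,0,0,20,18,80,0,0,20,22,97,0,0,20,25,109,0,0,20,26,115,0,0,20,26,116.5,0,0,20,26,116.5,0,0,20,26,116.5,0,0,20,26,116.5,0,0],
)

```text
clock: 16.57
position: [0.583, -0.2806, 0.2735]
ee_rot: [-0.0, 0.999, 0.051, -0.0]
contact_force: [-0.0, 0.6, -7.6]
width: 0.0363
gripper_force: 81.5
```

Request:
apply_moves(
  deltas=[20,0,0,2,0,20,0,0,7,0,20,0,0,14,0,20,0,0,22,0,20,0,0,30,0,20,0,0,36,0,20,0,0,40,0,20,0,0,41,0,20,0,0,41,0,20,0,0,41,0,20,0,0,41,0,20,0,0,41,0],
)

```text
clock: 17.57
position: [0.5835, -0.2818, 0.2329]
ee_rot: [0.0, 0.999, 0.051, 0.0]
contact_force: [-0.2, 0.3, -7.6]
width: 0.0364
gripper_force: 81.5
```

Request:
apply_moves(
  deltas=[20,0,0,0,0,20,0,0,0,0,20,0,0,0,0,20,0,0,0,0,20,0,0,0,0,20,0,0,0,0,20,0,0,0,0,20,0,0,0,0,20,0,0,0,0,20,0,0,0,0],
)

```text
clock: 18.4
position: [0.5832, -0.2817, 0.2323]
ee_rot: [0.0, 0.999, 0.051, 0.0]
contact_force: [0.4, -0.1, -7.5]
width: 0.0366
gripper_force: 81.5
```

```bash
python3 - <<'E'
from h import *
for i in range(4):
    p=get_image("wrist"); s=get_state()
t=s["position"]; M=rot(s["ee_rot"])
z=t[2]+.0052; mid=(atz(p,(323.9,247),z)+atz(p,(323.9,340),z))/2; sock=mid-M[:,0]*.030
print(t,np.degrees(np.arctan2(M[1,0],M[0,0])),"err",M.T@(np.array([.5511,-.2858,z])-sock),s["qd"].round(4),s["clock"],s["gripper_force"],M[:,2],s["contact_force"])
f=p["frame"].max(2)
print([(np.where(f[r,200:450]<105)[0]+200)[[0,-1]].tolist() for r in (60,140)], f[2:14,324], f[240:254,324])
E
```

```text
[ 0.58323297 -0.28161464  0.23232606] 5.8396211184597835 err [-8.52499668e-05 -1.06586085e-04 -2.17286379e-07] [-0.0002  0.0002  0.002  -0.0003  0.0006 -0.0011] 18.6 81.52117252349854 [ 1.55273222e-05 -8.37914845e-05 -9.99999996e-01] [-1.00054389 -0.4823937  -7.22765224]
[[259, 389], [243, 405]] [187 188 188 179 144 104  92  97  98  98  98  99] [ 98  97  99  98  98  97  90  76  66  72  91 100 102 102]
```

The foot is at rest, the estimated socket error is about 0.1 mm, and the foot hasn't moved in the grip. I'm handing in.

```bash
python3 -c "
from rig import *
print(sign_off())"
```

```text
the job is handed in; nothing more can be done
None
```

The job is handed in at about 18.6 s: the small foot is held level and steady about 3 cm above the dark stand's post, its socket square and, by my measurement, within about 1 mm of centre; I viewed 11 pictures, one over the limit of 10.

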